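Roll the solder spool up into its stand and shut the keeper

TASK

With the fingertips, push the solder spool steadily up the ramp of its stand, without letting it roll back or flinging it, until it drops into the seat against the stop plate at the top. Then push the keeper's black knob fully in, so that the keeper rod bars the way behind the spool. Do not grasp or lift the spool, and leave the tape roll, the heat sink and the green terminal block beside the stand where they are.

Things in the scene. Friction and masses are not known exactly. Their poses are not given: they have to be found in the camera images.
- ramp: Spool stand, grey paint and bare aluminium, 325 x 80 mm, fixed to the bench. Origin: on the bench under its middle. x = uphill along the ramp (in the world mostly to the robot's left, varies), y = left of that (toward the robot), z up. All offsets here are in this frame. Side rails 58 mm apart inside, 5 mm thick, stand 12 mm above run-in and ramp, 16 mm above the seat.
- ramp_foot (a point): Foot of the ramp, on the surface mid-way across: x = -85 mm, z = 8 mm of the stand. From here a level run-in (8 mm high) goes back to x = -168 mm, where a 5 mm high lip closes it; uphill the 9 degree ramp climbs straight to the crest.
- ramp_crest (a point): Crest at the top of the ramp, on the surface mid-way across: x = 85 mm, z = 35 mm of the stand. Behind it the level seat is 5 mm lower and runs 47 mm to the face of the stop plate (x = 132 mm; plate 8 mm thick, 70 mm wide, top at z = 74 mm).
- seat_point (a point): Point on the stand where the middle of the spool is when it sits fully home in the seat against the stop plate: x = 103 mm, y = 0, z = 59 mm in the frame of the stand; same axes as the stand.
- spool_center (a point): Middle of the solder spool, on its axis. Yellow flanges, grey wire, 58 mm diameter, 52 mm long, about 0.25 kg; it lies on its side, axis across the stand (the point's z axis; x and y turn as it rolls). It starts at rest on the level run-in and rolls freely. Push it on its rear (downhill) side, at or below mid-height; it behaves as a solid, smooth cylinder.
- keeper (a joint): Travel of the keeper, a level 10 mm steel rod that slides across the stand at x = 65 mm, z = 52 mm: near 0 = drawn out, ramp free; 0.040 m = fully in, its nose past the middle of the ramp behind the spool. Pushed toward the stand's +y. Stays where it is left; takes about 2 N. Its guide block is 24 x 20 mm, y = -36 to -56 mm, 64 mm high.
- knob_face (a point): Centre of the flat outer face of the keeper's black round knob (22 mm diameter, 10 mm long), on the side of the stand away from the robot; same axes as the stand. The face looks along -y; push it toward +y. At travel 0 it lies at y = -106 mm, z = 52 mm of the stand, fully in at y = -66 mm.
- tape_roll: Bystander: roll of black insulating tape lying flat on the bench, 62 x 60 x 19 mm, origin at the centre of its underside. Leave it alone.
- spare_heat_sink: Bystander: black finned heat sink, 42 x 50 x 26 mm, origin at the centre of its underside. Leave it alone.
- green_terminal: Bystander: small green terminal block, 13 x 18 x 24 mm, origin at the centre of its underside. Leave it alone.
Things that resemble listed ones, but are neither listed nor needed, are in the scene too. There is more than one size of the part that bears spool_center; the job needs the middle-sized.

How it is judged:
By the outcome, as a careful person would: the job done as asked, in the order asked, and still so for the second after the job is handed in, with the robot touching nothing.
It also fails if it takes over 50 s, if anything falls off the work surface, if the arm or the gripper's body presses on something with over 40 N, if the wrist force passes 120 N, or if a joint passes its speed limit or range.

ROBOT

A 6-joint arm with a two-finger parallel gripper is mounted at the origin on a cart in front of the work surface, level with it; the furniture and walls round the work are solid. World frame = base frame: x ahead of the robot, y to its left, z up, the work surface at z = 0. Lengths are in m, angles in degrees, forces in N, time in s.
With the tool pointing down it reaches from about 0.35 to 0.875 m from the base axis. Payload 4.2 kg.
Tool frame: the origin (TCP) lies between the finger pads; the fingertips stand 19 mm ahead of it and the grasp point (between the pads) is the TCP; z points along the fingers, y is the line along which they close (so a half turn about z gives the same grasp; the last joint's range is limited). The gripper opens to 87 mm and grips with 3 to 60 N. Pads are 19 mm wide; open, the fingers measure 117 mm over their backs; the gripper's body (75 mm by 190 mm) begins 51 mm behind the grasp point.
Start: joints at [-59.897, 22.042, 0.453, 0, -68.411, -14.817], TCP at [0.165, -0.603, 0.209] pointing down, gripper open.
Joint ranges: [-179.83, 179.83], [-69.29, 118.12], [-61.27, 80.66], [-181.25, 117.63], [-171.15, -9.14], [-177.46, 177.46]. Speed limits (degrees/s): [159.86, 159.86, 180, 180, 180, 180].

INTERFACE

Orientations are given as a 3x3 rotation matrix whose columns are the frame's x, y, z axes.
In Python, from station import r gives the robot as it stands.
- The arm moves only by the tool drive_tool, never from a script. Its argument "steps" is one flat list of numbers, 7 for each row, row after row: the turn, a rotation vector about the tool's x, y, z in rad, then the shift along the tool's x, y, z in m, then the opening, from 0 (shut) to 1 (fully open). A call has 1 to 10 rows; each row shifts and turns the commanded pose from where the row before left it, along the tool's axes as they then stand; what a row does not reach is not made up. A row lasts 1/12 s, in which the tool goes at most 41.7 mm and 7.16 degrees, less where a joint would pass 70% of its speed; a pose out of reach is approached as far as the arm can. A call is refused whole if a number of a shift passes 0.0417 or a number of a turn 0.125, either way. A call with a gripper value outside its range is refused whole. The fingers move at their own pace and stop on an object; the grip force is fixed at half the most. Time passes only in rows, so rows that do not move let the fingers close. It gives the time, the measured TCP pose, the force, the opening and the grip force at its end, in the units of the state.
- r.sense(): the state, without advancing time (a new reading comes with each control period).
- r.capture(name): name is "scene" or "top"; returns the picture (384x512x3 uint8, blue, green, red); there is no depth.
- r.camera_params(name): a dict with "camera_matrix" (3x3 intrinsics, pixels), "k1" (the pictures are not rectified: a ray, as slopes to the right and down, at radius r is drawn at 1 + k1 r^2 times it, then the intrinsics apply), "extrinsics" (4x4, takes a point from world to camera coordinates). Camera axes: x right, y down, z forward; pixel columns grow to the right and rows downward; lengths in m; the calibration is good to about 2 mm. A picture is of the moment at which its call begins. camera_params takes no time and is no camera call.
- r.finish_job(): hands the job in; it is judged then, once.
The state is a dict: "time_s": time; "joints": joint angles; "joint_velocities": joint speeds; "effort": joint torques, N m; "tcp_pos": TCP position; "ee_rot": TCP orientation; "wrist_force": force on the tool from outside, world axes, zero at the start; "moment": the same for the moment, N m; "gripper_width": opening from 0.0 (shut) to 1.0 (fully open); "gripper_force": force on a finger pad.
Only numpy, scipy, OpenCV 4.12 (cv2) and the standard library are available. Lean on these libraries where they do the work, as an engineer would, in place of code of your own. Each camera call takes 0.05 s, during which the arm holds its last target. There are 200 camera calls.

## Working session

There is one attempt and no reset: what is moved stays moved. The work goes in short steps, Python scripts to look and compute and a tool call to move; the robot and the scene stay as the last step left them, time stands still between calls to the robot, and variables do not carry over. Pictures are saved under pics/ and viewed, at most 10 in all, crops included, and the job is handed in when it is done.

Besides the shell and the picture viewer there is one more tool, called after "Emit:" as name(argument=value, ...) on one line, values as JSON. drive_tool: Moves the arm, as the interface text tells. Its arguments: {"type":"object","properties":{"steps":{"type":"array"}},"required":["steps"]}

```bash
mkdir -p pics
python3 - <<'E'
from station import r
import cv2,numpy as np
for n in("scene","top"):
    cv2.imwrite(f"pics/{n}0.png",cv2.resize(r.capture(n),(800,600),interpolation=cv2.INTER_CUBIC))
    p=r.camera_params(n);print(n,p["camera_matrix"],p["k1"],np.round(p["extrinsics"],3))
s=r.sense();print(s["time_s"],np.round(s["ee_rot"],3),s["gripper_width"])
E
```

```text
scene [[398.61239824   0.         248.4167628 ]
 [  0.         398.61239824 187.60340393]
 [  0.           0.           1.        ]] -0.1427506972294412 [[-0.705 -0.708  0.024  0.395]
 [-0.444  0.416 -0.794  0.25 ]
 [ 0.552 -0.57  -0.608  0.934]
 [ 0.     0.     0.     1.   ]]
top [[429.67040005   0.         256.0054284 ]
 [  0.         429.67040005 191.13850461]
 [  0.           0.           1.        ]] 0.02632822814627197 [[ 0.028 -1.     0.007  0.052]
 [-0.987 -0.029 -0.161  0.512]
 [ 0.161 -0.003 -0.987  1.33 ]
 [ 0.     0.     0.     1.   ]]
0.1 [[-0.965 -0.263 -0.001]
 [-0.263  0.965  0.002]
 [ 0.     0.002 -1.   ]] 1.0024667645134013
```

View pics/scene0.png

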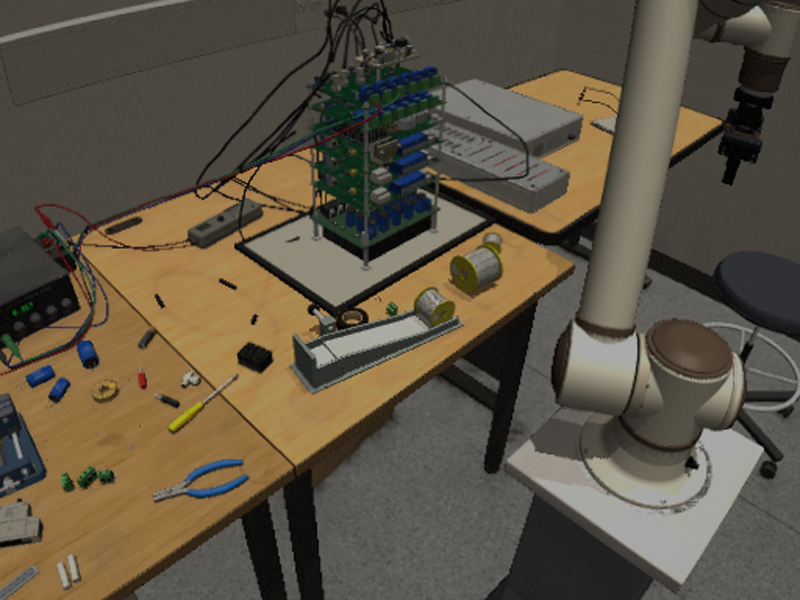

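View pics/top0.png

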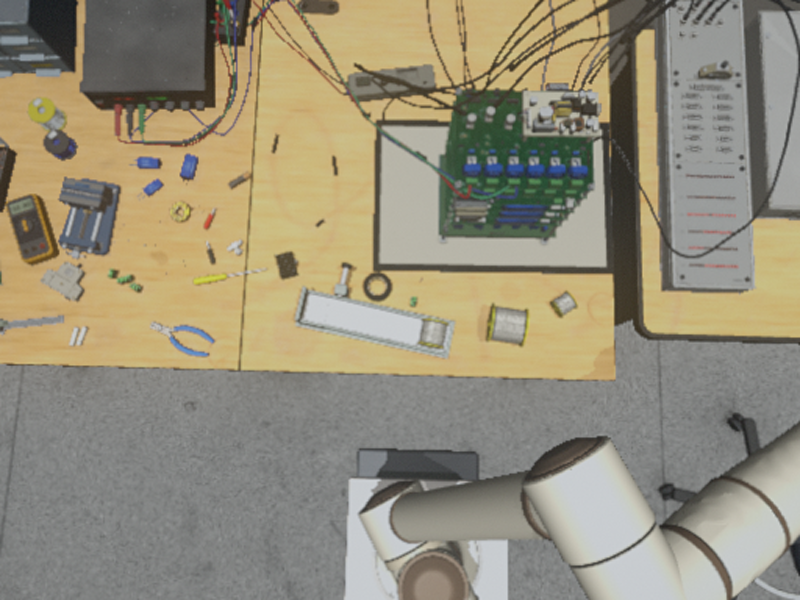

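The top picture shows three yellow-flanged spools: large at (507,325), middle-sized on the stand's run-in at (433,332), and small at (563,303). The one on the stand fits, both by size and because it lies on the run-in. Next I'll confirm it in a crop and read the stand's corners.

Run:
```python
from station import r
import cv2
im=r.capture("top")
cv2.imwrite("pics/top1.png",cv2.resize(im[160:235,180:300],(800,500),interpolation=cv2.INTER_CUBIC))
im=r.capture("scene")
cv2.imwrite("pics/scene1.png",cv2.resize(im[155:255,180:300+0],(720,600),interpolation=cv2.INTER_CUBIC))
```

```text
(no output)
```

View pics/top1.png

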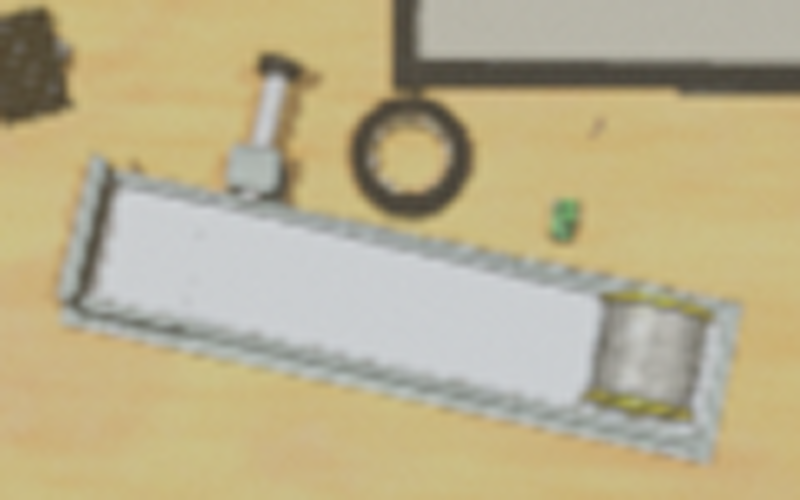

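View pics/scene1.png

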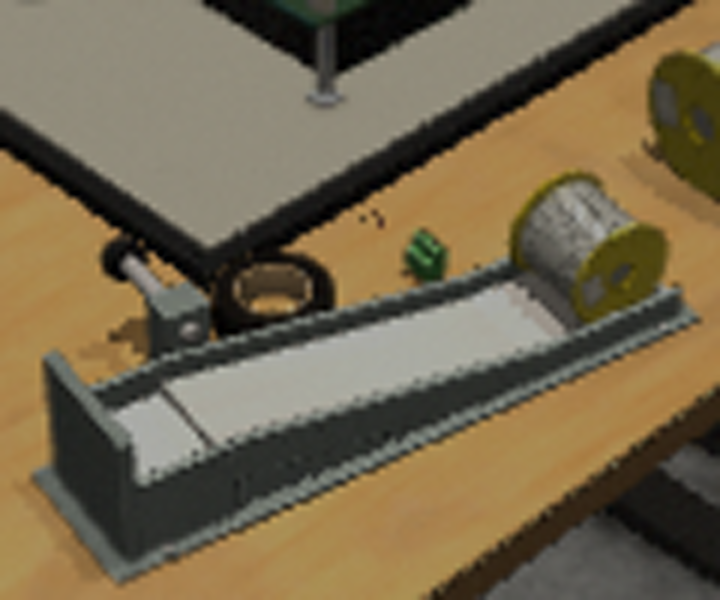

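```bash
cat > h.py <<'E'
import numpy as np
from station import r
P={n:r.camera_params(n) for n in("scene","top")}
def proj(n,X):
    p=P[n];E=p["extrinsics"];c=E[:3,:3]@np.asarray(X)+E[:3,3];s=c[:2]/c[2]
    s=s*(1+p["k1"]*(s@s));K=p["camera_matrix"];return K[:2,:2]@s+K[:2,2]
def stand(q,X):
    c,s=np.cos(q[2]),np.sin(q[2]);return np.array([q[0]+c*X[0]-s*X[1],q[1]+s*X[0]+c*X[1],X[2]])
def top(u,v,s=800/120,o=(180,160)): return np.array([(u+.5)/s-.5+o[0],(v+.5)/s-.5+o[1]])
def scn(u,v): return top(u,v,6,(180,155))
E
python3 - <<'E'
from h import *
from scipy.optimize import least_squares
m=.001
O=[("scene",(140,-35,74),scn(45,354)),("scene",(140,35,74),scn(132,440)),("scene",(85,-29,35),scn(165,387)),("scene",(85,29,35),scn(213,446)),
("scene",("B",40,0),scn(120,580)),("scene",("B",-40,0),scn(33,475)),("scene",("A",40,0),scn(698,318)),
("top",(140,-35,74),top(93,155)),("top",(140,35,74),top(62,305)),("top",("A",40,0),top(712,462)),("top",("A",-40,0),top(742,303)),
("top",(65,"K",52),top(280,66)),("scene",(65,"K",52),scn(122,258)),
("scene",("S",26,37),scn(623,278)),("top",("S",0,66),top(655,352))]
def f(q):
    d=dict(A=q[3],B=q[4],K=q[5],S=q[6]);R=[]
    for n,X,o in O: R+=list(proj(n,stand(q,[d.get(t,t)*m if isinstance(t,str) else t*m for t in X]))-o)
    return np.array(R)
s=least_squares(f,[.45,0,1.8,-165,160,-101,-130],x_scale=[.1,.1,.1,10,10,10,10],loss="soft_l1")
print(s.x,np.degrees(s.x[2]));print(np.round(f(s.x).reshape(-1,2),1))
E
```

```text
[ 4.66557464e-01  1.30188962e-01  1.39406137e+00 -1.75347949e+02
  1.48346137e+02 -9.89055705e+01 -1.35158921e+02] 79.87383288085535
[[-0.2 -0.4]
 [-1.5  0.9]
 [-0.1 -1. ]
 [ 3.1  1.6]
 [ 0.2  0.8]
 [ 0.2  0.1]
 [ 0.   0.1]
 [ 0.   0.1]
 [-0.5 -0.6]
 [-0.1  0. ]
 [ 0.1 -0.1]
 [ 0.4  0.1]
 [ 0.5 -0.6]
 [-0.1 -0.8]
 [-0.1 -0.3]]
```

```bash
cat >> h.py <<'E'
Q=[.4666,.1302,np.radians(79.87)]
import cv2
def back(n,uv,z):
    p=P[n];E=p["extrinsics"];K=p["camera_matrix"];
    d=np.array([*(np.linalg.inv(K)@[*uv,1])[:2],1.]);rr=np.hypot(*d[:2]);q=rr
    for _ in range(20): q=rr/(1+p["k1"]*q*q)
    d[:2]*=q/rr if rr else 1
    C=-E[:3,:3].T@E[:3,3];w=E[:3,:3].T@d;return C+w*(z-C[2])/w[2]
def full(u,v): return top(u,v,800/512,(0,0))
def instand(X):
    c,s=np.cos(Q[2]),np.sin(Q[2]);d=np.array(X)[:2]-Q[:2];return np.array([c*d[0]+s*d[1],-s*d[0]+c*d[1]])
def tool(target):
    s=r.sense();return np.asarray(s["ee_rot"]).T@(np.array(target)-s["tcp_pos"])
E
python3 - <<'E'
from h import *
np.set_printoptions(precision=3,suppress=True)
for n,u,v,z in [("bigL",487,325,.04),("bigR",527,325,.04),("bigbot",507,345,.04),("small",563,303,.02),("towerLBz0",440,238,.08),("towerLBz.25",450,238,.3),("matLB",375,268,0),("tape",378,287,.019)]:
    X=back("top",full(u,v),z);print(n,X,instand(X)*1000)
for n,u,v,z in [("bigtop scene",475,250,.08),("bigbot",475,290,0),("towercorner",365,265,.0),("tower2",317,240,.0)]:
    X=back("scene",full(u,v),z);print(n,X,instand(X)*1000)
b=stand(Q,[-.200,0,.2]);print(b,tool(b))
E
```

```text
bigL [ 0.462 -0.111  0.04 ] [-238.495  -38.384]
bigR [ 0.465 -0.193  0.04 ] [-318.054  -55.02 ]
bigbot [ 0.423 -0.152  0.04 ] [-285.527   -6.617]
small [ 0.516 -0.271  0.02 ] [-386.44 -118.76]
towerLBz0 [ 0.631 -0.01   0.08 ] [-109.102 -186.526]
towerLBz.25 [ 0.574 -0.013  0.3  ] [-122.386 -131.37 ]
matLB [0.582 0.122 0.   ] [  11.959 -115.401]
tape [0.538 0.113 0.019] [ -3.996 -73.405]
bigtop scene [ 0.471 -0.152  0.08 ] [-277.062  -54.37 ]
bigbot [ 0.449 -0.138  0.   ] [-267.07  -29.9 ]
towercorner [ 0.665 -0.035  0.   ] [-127.765 -224.798]
tower2 [ 0.811 -0.023  0.   ] [ -90.71 -365.72]
[ 0.431 -0.067  0.2  ] [-0.399  0.447  0.009]
```

Emit:
drive_tool(steps=[0, 0, 0, -0.0254, 0.0288, 0, 0, 0, 0, 0, -0.0254, 0.0288, 0, 0, 0, 0, 0, -0.0254, 0.0288, 0, 0, 0, 0, 0, -0.0254, 0.0288, 0, 0, 0, 0, 0, -0.0254, 0.0288, 0, 0, 0, 0, 0, -0.0254, 0.0288, 0, 0, 0, 0, 0, -0.0254, 0.0288, 0, 0, 0, 0, 0, -0.0254, 0.0288, 0, 0])

```text
time_s: 0.87
tcp_pos: [0.3003, -0.3253, 0.2092]
ee_rot: [[-0.965, -0.263, 0.0], [-0.263, 0.965, -0.0], [-0.0, -0.0, -1.0]]
wrist_force: [0.5, 0.4, -1.0]
gripper_width: 0.481
gripper_force: 0.0
```

Emit:
drive_tool(steps=[0, 0, 0, -0.0254, 0.0288, 0, 0, 0, 0, 0, -0.0254, 0.0288, 0, 0, 0, 0, 0, -0.0254, 0.0288, 0, 0, 0, 0, 0, -0.0254, 0.0288, 0, 0, 0, 0, 0, -0.0254, 0.0288, 0, 0, 0, 0, 0, -0.0254, 0.0288, 0, 0, 0, 0, 0, -0.0254, 0.0288, 0, 0, 0, 0, 0, -0.0254, 0.0288, 0, 0])

```text
time_s: 1.53
tcp_pos: [0.4356, -0.0493, 0.2094]
ee_rot: [[-0.964, -0.264, 0.001], [-0.264, 0.964, 0.0], [-0.001, 0.0, -1.0]]
wrist_force: [1.6, -0.5, 0.3]
gripper_width: 0.01
gripper_force: 0.0
```

Emit:
drive_tool(steps=[0, 0, -0.1127, 0, 0, 0, 0, 0, 0, -0.1127, 0, 0, 0, 0, 0, 0, -0.1127, 0, 0, 0, 0, 0, 0, -0.1127, 0, 0, 0, 0, 0, 0, -0.1127, 0, 0, 0, 0, 0, 0, -0.1127, 0, 0, 0, 0, 0, 0, -0.1127, 0, 0, 0, 0, 0, 0, -0.1127, 0, 0, 0, 0, 0, 0, -0.1127, 0, 0, 0, 0, 0, 0, -0.1127, 0, 0, 0, 0])

```text
time_s: 2.37
tcp_pos: [0.4351, -0.0512, 0.2091]
ee_rot: [[-0.171, -0.985, -0.0], [-0.985, 0.171, 0.0], [-0.0, 0.0, -1.0]]
wrist_force: [0.2, 0.5, -1.0]
gripper_width: 0.006
gripper_force: 0.0
```

Run:
```python
from h import *
np.set_printoptions(precision=4,suppress=True)
s=r.sense();R=np.asarray(s["ee_rot"]);print(s["time_s"],s["tcp_pos"],R,s["gripper_width"],s["joints"])
print(instand(s["tcp_pos"])*1000,tool(stand(Q,[-.184,0,.043])), np.degrees(np.arctan2(-R[1,0],-R[0,0])))
```

```text
2.3667 [ 0.4351 -0.0512  0.2091] [[-0.1706 -0.9853 -0.0002]
 [-0.9853  0.1706  0.0001]
 [-0.0001  0.0002 -1.    ]] 0.005947377270449756 [ 14.6726   3.4803 -24.1346  -0.0095 -62.3965 -24.4926]
[-184.1144   -0.924 ] [-0.0001  0.0009  0.1661] 80.17558186890878
```

Emit:
drive_tool(steps=[0, 0, 0.005, 0, 0.0009, 0.035, 0, 0, 0, 0, 0, 0, 0.035, 0, 0, 0, 0, 0, 0, 0.035, 0, 0, 0, 0, 0, 0, 0.03, 0, 0, 0, 0, 0, 0, 0.02, 0, 0, 0, 0, 0, 0, 0.011, 0, 0, 0, 0, 0, 0, 0, 0, 0, 0, 0, 0, 0, 0, 0])

```text
time_s: 3.03
tcp_pos: [0.4343, -0.0511, 0.0429]
ee_rot: [[-0.181, -0.984, -0.001], [-0.984, 0.181, -0.001], [0.001, 0.001, -1.0]]
wrist_force: [0.4, -0.5, 0.4]
gripper_width: 0.007
gripper_force: 0.0
```

Run:
```python
from h import *
s=r.sense();print(s["time_s"],instand(s["tcp_pos"])*1000,s["tcp_pos"],s["wrist_force"])
a=cv2.resize(r.capture("top")[170:230,230:300],(400,343),interpolation=cv2.INTER_CUBIC)
b=cv2.resize(r.capture("scene")[155:225,240:310],(400,400),interpolation=cv2.INTER_CUBIC)[:343]
cv2.imwrite("pics/c.png",np.hstack([a,b]))
```

```text
3.0333 [-1.84192436e+02 -1.30803810e-01] [ 0.4343326  -0.05114411  0.04292661] [ 0.42547059 -0.47271173  0.39752212]
```

View pics/c.png

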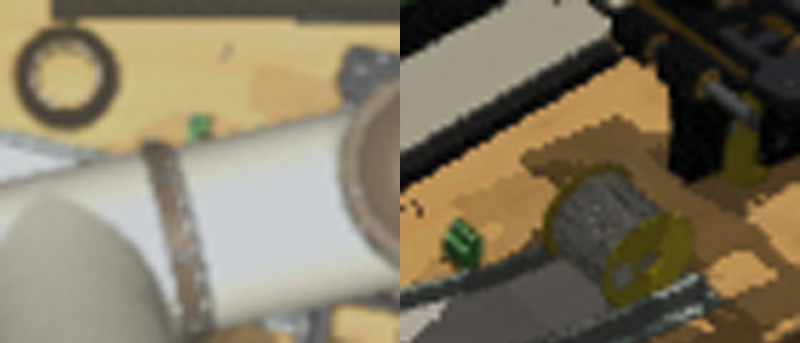

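Run:
```python
from h import *
for x,y in [(-174.5,15),(-174.5,-15),(-194,15),(-194,-15)]:
    p=proj("scene",stand(Q,[x/1000,y/1000,.024]));print(x,y,(p-[240,155])*400/70+[400,0])
print((proj("scene",stand(Q,[-.135,.026,.037]))-[240,155])*400/70+[400,0])
```

```text
-174.5 15 [691.79253258 239.72384913]
-174.5 -15 [655.39186543 209.69609923]
-194 15 [720.60051092 226.89861376]
-194 -15 [684.0485131  197.30807081]
[647.46226386 258.00363629]
```

Run:
```python
from h import *
im=r.capture("scene")[125:215,240:360]
im=cv2.convertScaleAbs(cv2.resize(im,(800,600),interpolation=cv2.INTER_CUBIC),alpha=1.8,beta=20)
cv2.imwrite("pics/d.png",im)
f=lambda X:(proj("scene",X)-[240,125])*800/120
for x in (-174.5,-194):
  for y in (15,-15):
    for z in (.024,.094): print(x,y,z,f(stand(Q,[x/1000,y/1000,z])).round())
```

```text
-174.5 15 0.024 [340. 480.]
-174.5 15 0.094 [355. 352.]
-174.5 -15 0.024 [298. 445.]
-174.5 -15 0.094 [311. 318.]
-194 15 0.024 [374. 465.]
-194 15 0.094 [390. 337.]
-194 -15 0.024 [331. 430.]
-194 -15 0.094 [345. 304.]
```

View pics/d.png

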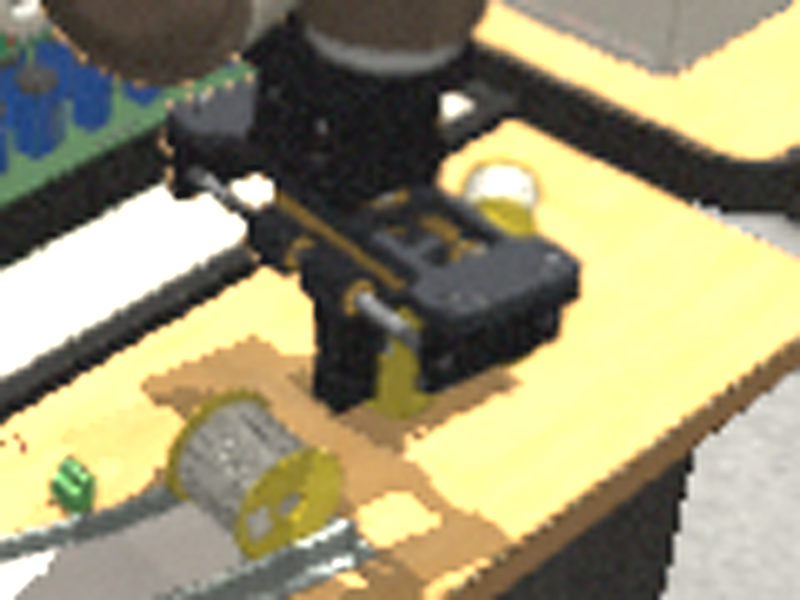

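Run:
```python
from h import *
f=lambda X:(proj("scene",X)+.5)*800/512-.5
for z in (.19,.209,.26): print(z,f([.165,-.603,z]),f([.165-.263*.05,-.603+.965*.05,z]),f([.165+.263*.05,-.603-.965*.05,z]))
s=r.sense();g=lambda X:(proj("scene",X)-[240,125])*800/120
print(s["tcp_pos"])
for z in(.024,.043,.054,.094):print(z,g([*s["tcp_pos"][:2],z]))
```

```text
0.19 [723.4100965  187.38519649] [721.40327054 196.77432995] [725.27536408 178.53916537]
0.209 [726.15449643 179.41843234] [724.24266341 188.63011134] [727.92959395 170.74535078]
0.26 [733.59716922 157.47951559] [731.95334305 166.173356  ] [735.11866808 149.30873301]
[ 0.43544019 -0.05085344  0.04423198]
0.024 [333.27288999 453.69285454]
0.043 [337.01483727 420.07370275]
0.054 [339.20877642 400.30765025]
0.094 [347.35989249 326.51102984]
```

Run:
```python
from h import *
im=r.capture("scene")[163:208,270:315]
im=cv2.resize(im,(585,585),interpolation=cv2.INTER_NEAREST)
im=np.uint8(255*(im/255.)**.45)
cv2.imwrite("pics/e.png",im)
for x in (-174.5,-194):
  for y in (15,-15): print(x,y,((proj("scene",stand(Q,[x/1000,y/1000,.024]))-[270,163]+.5)*13).round())
```

```text
-174.5 15 [280. 448.]
-174.5 -15 [198. 380.]
-194 15 [346. 419.]
-194 -15 [263. 351.]
```

View pics/e.png

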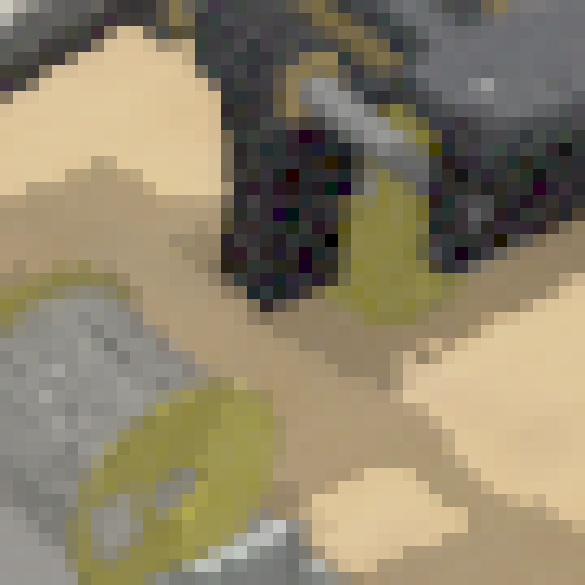

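```bash
python3 - <<'E'
from h import *
f=lambda n,X:(proj(n,X)+.5)*800/512-.5
for z in (0,.1,.2): print(z,f("scene",[0,0,z]),f("top",[0,0,z]))
import math
print([f("scene",[.08*math.cos(a),.08*math.sin(a),0]).round() for a in np.arange(0,6.2,.785)])
s=r.sense();print(s["time_s"],s["tcp_pos"],s["joints"])
E
python3 -c "
import station,inspect;print([a for a in dir(station.r) if a[0]!='_'])"
```

```text
0 [642.23677588 454.1091544 ] [426.47152985 558.6677481 ]
0.1 [661.76516113 410.81314037] [428.98087596 570.77483273]
0.2 [683.5769037  360.80150407] [431.93075215 585.01029148]
[array([599., 427.]), array([593., 455.]), array([617., 485.]), array([658., 497.]), array([688., 483.]), array([690., 453.]), array([665., 426.]), array([628., 416.])]
3.2333 [ 0.43539524 -0.05084741  0.04428859] [ 1.47229077e+01  1.60925815e+01 -3.74448759e+01  9.46081236e-03
 -3.63019658e+01 -2.51509373e+01]
['PlanningError', 'camera_params', 'capture', 'finish_job', 'sense']
```

Emit:
drive_tool(steps=[0, 0, 0, 0.003, 0, 0.005, 0, 0, 0, 0, 0, 0, 0.005, 0, 0, 0, 0, 0, 0, 0.005, 0, 0, 0, 0, 0, 0, 0.004, 0, 0, 0, 0, 0, 0, 0, 0])

```text
time_s: 3.65
tcp_pos: [0.4331, -0.0542, 0.0231]
ee_rot: [[-0.181, -0.983, -0.002], [-0.983, 0.181, -0.0], [0.001, 0.002, -1.0]]
wrist_force: [-0.2, -0.2, 0.0]
gripper_width: 0.002
gripper_force: 0.0
```

Emit:
drive_tool(steps=[0, 0, 0, 0, 0, 0.002, 0, 0, 0, 0, 0, 0, 0, 0])

```text
time_s: 3.82
tcp_pos: [0.4337, -0.054, 0.0218]
ee_rot: [[-0.181, -0.983, -0.001], [-0.983, 0.181, -0.0], [0.0, 0.001, -1.0]]
wrist_force: [0.3, 0.1, -0.2]
gripper_width: 0.0
gripper_force: 0.0
```

Emit:
drive_tool(steps=[0, 0, 0, 0, 0, 0.002, 0, 0, 0, 0, 0, 0, 0, 0])

```text
time_s: 3.98
tcp_pos: [0.4338, -0.054, 0.02]
ee_rot: [[-0.181, -0.983, -0.0], [-0.983, 0.181, -0.0], [0.0, 0.0, -1.0]]
wrist_force: [0.5, -0.4, -0.5]
gripper_width: 0.004
gripper_force: 0.0
```

Emit:
drive_tool(steps=[0, 0, 0, 0, 0, 0.002, 0, 0, 0, 0, 0, 0, 0, 0])

```text
time_s: 4.15
tcp_pos: [0.4337, -0.054, 0.0179]
ee_rot: [[-0.181, -0.983, -0.0], [-0.983, 0.181, -0.0], [0.0, 0.0, -1.0]]
wrist_force: [-0.0, 0.6, 0.7]
gripper_width: -0.001
gripper_force: 0.0
```

Emit:
drive_tool(steps=[0, 0, 0, 0, 0, 0.001, 0, 0, 0, 0, 0, 0, 0, 0])

```text
time_s: 4.32
tcp_pos: [0.4338, -0.054, 0.0171]
ee_rot: [[-0.181, -0.983, -0.0], [-0.983, 0.181, -0.0], [0.0, 0.0, -1.0]]
wrist_force: [-0.0, 0.4, -0.4]
gripper_width: 0.004
gripper_force: 0.0
```

Emit:
drive_tool(steps=[0, 0, 0, 0, 0, 0.005, 0, 0, 0, 0, 0, 0, 0.005, 0, 0, 0, 0, 0, 0, 0.005, 0, 0, 0, 0, 0, 0, 0.003, 0, 0, 0, 0, 0, 0, 0, 0])

```text
time_s: 4.73
tcp_pos: [0.4332, -0.0542, -0.0018]
ee_rot: [[-0.181, -0.983, -0.002], [-0.983, 0.181, -0.0], [0.001, 0.002, -1.0]]
wrist_force: [0.6, 0.5, -0.1]
gripper_width: 0.002
gripper_force: 0.0
```

Run:
```python
from h import *
s=r.sense();print(s["time_s"],s["tcp_pos"],s["wrist_force"],instand(s["tcp_pos"]))
im=r.capture("scene")[170:215,270:315]
im=cv2.resize(im,(585,585),interpolation=cv2.INTER_NEAREST)
im=np.uint8(255*(im/255.)**.45)
cv2.imwrite("pics/f.png",im)
for z in (0,.017):
 for x,y in ((-177,8),(-177,-8),(-196,8)): print(z,x,y,((proj("scene",stand(Q,[x/1000,y/1000,z]))-[270,170]+.5)*13).round())
```

```text
4.7333 [ 0.43317155 -0.05416414 -0.00179421] [ 0.6426639   0.54844119 -0.13934144] [-0.1873696   0.00048097]
0 -177 8 [260. 418.]
0 -177 -8 [216. 382.]
0 -196 8 [323. 390.]
0.017 -177 8 [267. 361.]
0.017 -177 -8 [223. 324.]
0.017 -196 8 [330. 333.]
```

View pics/f.png

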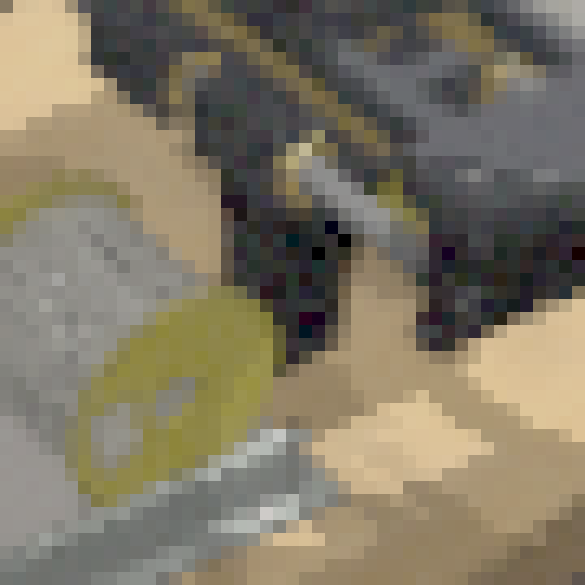

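Emit:
drive_tool(steps=[0, 0, 0, 0, 0, -0.005, 0, 0, 0, 0, 0, 0, -0.005, 0, 0, 0, 0, -0.002, 0, 0, 0, 0, 0, 0, -0.002, 0, 0, 0, 0, 0, 0, -0.002, 0, 0, 0, 0, 0, 0, -0.002, 0, 0, 0, 0, 0, 0, -0.002, 0, 0, 0, 0, 0, 0, -0.002, 0, 0, 0, 0, 0, 0, -0.002, 0, 0, 0, 0, 0, 0, -0.002, 0, 0, 0])

```text
time_s: 5.62
tcp_pos: [0.4368, -0.0381, 0.0091]
ee_rot: [[-0.181, -0.984, -0.0], [-0.984, 0.181, -0.0], [0.0, 0.0, -1.0]]
wrist_force: [0.6, 0.2, 1.2]
gripper_width: 0.006
gripper_force: 0.0
```

Emit:
drive_tool(steps=[0, 0, 0, -0.0025, 0, 0, 0, 0, 0, 0, -0.0025, 0, 0, 0, 0, 0, 0, -0.0025, 0, 0, 0, 0, 0, 0, -0.0025, 0, 0, 0, 0, 0, 0, -0.0025, 0, 0, 0, 0, 0, 0, -0.0025, 0, 0, 0, 0, 0, 0, -0.0025, 0, 0, 0, 0, 0, 0, -0.0025, 0, 0, 0, 0, 0, 0, -0.0025, 0, 0, 0, 0, 0, 0, -0.0025, 0, 0, 0])

```text
time_s: 6.45
tcp_pos: [0.4414, -0.0134, 0.0091]
ee_rot: [[-0.181, -0.983, 0.0], [-0.983, 0.181, 0.0], [-0.0, -0.0, -1.0]]
wrist_force: [-0.5, -0.4, -0.1]
gripper_width: 0.001
gripper_force: 0.0
```

Run:
```python
from h import *
s=r.sense();print(s["time_s"],s["tcp_pos"],s["wrist_force"],instand(s["tcp_pos"]))
im=r.capture("scene")[155:245,190:310]
cv2.imwrite("pics/g.png",np.uint8(255*(cv2.resize(im,(800,600),interpolation=cv2.INTER_CUBIC)/255.)**.6))
```

```text
6.45 [ 0.44137541 -0.01344313  0.00914706] [-0.50939859 -0.40901524 -0.12937463] [-0.14584047 -0.0004329 ]
```

View pics/g.png

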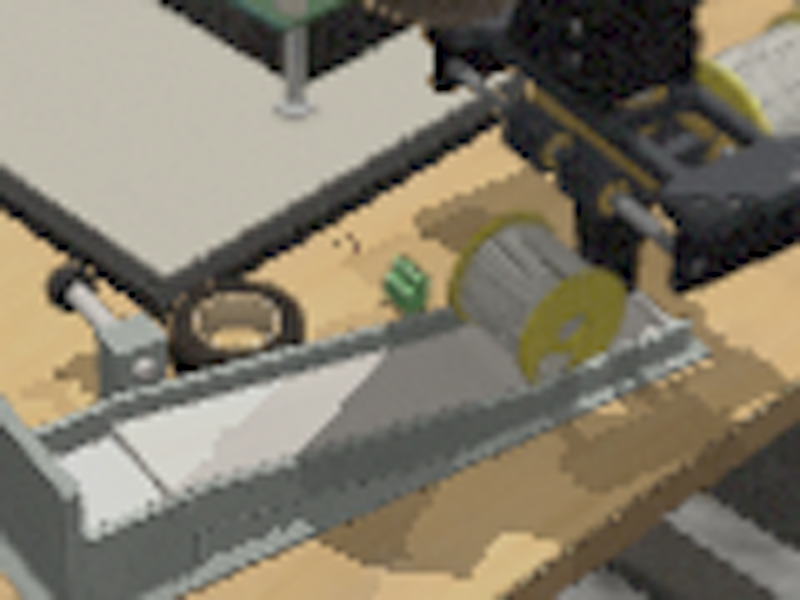

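```bash
cat >> h.py <<'E'
def zc(x): return .029+(.008 if x<-.0873 else min(.035,.008+(x+.085)*.1584+.0004)+0 if x<.085 else .030)
def spool():
    im=cv2.cvtColor(r.capture("scene"),cv2.COLOR_BGR2HSV)
    m=cv2.inRange(im,(24,110,25),(34,255,255))
    xs=np.arange(-.14,.11,.002);best=[]
    th=np.linspace(0,6.28,40)
    for x in xs:
        L=np.array([proj("scene",stand(Q,[x+.029*np.cos(t),.026,zc(x)+.029*np.sin(t)])) for t in th])
        k=np.zeros_like(m);cv2.fillPoly(k,[L.round().astype(np.int32)],1)
        k2=cv2.dilate(k,np.ones((5,5),np.uint8))-k
        best.append((m[k>0]>0).mean()-(m[k2>0]>0).mean())
    i=int(np.argmax(best));s=r.sense()
    print("t",s["time_s"],"spool x",xs[i],round(best[i],2),"finger",(instand(s["tcp_pos"])*1000).round(1),"z",round(s["tcp_pos"][2],4),"F",np.round(s["wrist_force"],1))
E
python3 -c "from h import *;spool()"
```

```text
t 6.55 spool x -0.10399999999999998 0.77 finger [-145.7   -0.6] z 0.0092 F [-0.5  0.  -0.2]
```

Emit:
drive_tool(steps=[0, 0, 0, -0.003, 0, 0, 0, 0, 0, 0, -0.003, 0, 0, 0, 0, 0, 0, -0.003, 0, 0, 0, 0, 0, 0, -0.003, 0, 0, 0, 0, 0, 0, -0.003, 0, 0, 0, 0, 0, 0, -0.003, 0, 0, 0, 0, 0, 0, -0.003, 0, 0, 0, 0, 0, 0, -0.003, 0, 0, 0, 0, 0, 0, -0.003, 0, -0.0005, 0, 0, 0, 0, -0.003, 0, -0.0005, 0])

```text
time_s: 7.38
tcp_pos: [0.4466, 0.0159, 0.0101]
ee_rot: [[-0.181, -0.983, -0.0], [-0.983, 0.181, -0.0], [0.0, 0.0, -1.0]]
wrist_force: [-0.6, -2.1, 0.4]
gripper_width: 0.004
gripper_force: 0.6
```

Emit:
drive_tool(steps=[0, 0, 0, -0.003, 0, -0.0005, 0, 0, 0, 0, -0.003, 0, -0.0005, 0, 0, 0, 0, -0.003, 0, -0.0005, 0, 0, 0, 0, -0.003, 0, -0.0005, 0, 0, 0, 0, -0.003, 0, -0.0005, 0, 0, 0, 0, -0.003, 0, -0.0005, 0, 0, 0, 0, -0.003, 0, -0.0005, 0, 0, 0, 0, -0.003, 0, -0.0005, 0, 0, 0, 0, -0.003, 0, -0.0005, 0, 0, 0, 0, -0.003, 0, -0.0005, 0])

```text
time_s: 8.22
tcp_pos: [0.4522, 0.0456, 0.0152]
ee_rot: [[-0.181, -0.983, -0.0], [-0.983, 0.181, -0.0], [0.0, 0.0, -1.0]]
wrist_force: [0.1, -0.5, 0.6]
gripper_width: 0.002
gripper_force: 0.6
```

```bash
python3 -c "from h import *;spool()"
```

```text
t 8.2667 spool x -0.04599999999999993 0.78 finger [-85.2  -1.1] z 0.0153 F [0.4 0.8 0.2]
```

Emit:
drive_tool(steps=[0, 0, 0, -0.0035, 0, -0.0006, 0, 0, 0, 0, -0.0035, 0, -0.0006, 0, 0, 0, 0, -0.0035, 0, -0.0006, 0, 0, 0, 0, -0.0035, 0, -0.0006, 0, 0, 0, 0, -0.0035, 0, -0.0005, 0, 0, 0, 0, -0.0035, 0, -0.0005, 0, 0, 0, 0, -0.0035, 0, -0.0005, 0, 0, 0, 0, -0.0035, 0, -0.0006, 0, 0, 0, 0, -0.0035, 0, -0.0005, 0, 0, 0, 0, -0.0035, 0, -0.0006, 0])

```text
time_s: 9.1
tcp_pos: [0.4585, 0.0801, 0.0208]
ee_rot: [[-0.181, -0.983, -0.0], [-0.983, 0.181, -0.0], [0.0, 0.0, -1.0]]
wrist_force: [0.4, -1.5, 1.4]
gripper_width: 0.007
gripper_force: 0.6
```

Emit:
drive_tool(steps=[0, 0, 0, -0.0035, 0, -0.0006, 0, 0, 0, 0, -0.0035, 0, -0.0006, 0, 0, 0, 0, -0.0035, 0, -0.0006, 0, 0, 0, 0, -0.0035, 0, -0.0006, 0, 0, 0, 0, -0.0035, 0, -0.0005, 0, 0, 0, 0, -0.0035, 0, -0.0005, 0, 0, 0, 0, -0.0035, 0, -0.0005, 0, 0, 0, 0, -0.0035, 0, -0.0006, 0, 0, 0, 0, -0.0035, 0, -0.0005, 0, 0, 0, 0, -0.0035, 0, -0.0006, 0])

```text
time_s: 9.93
tcp_pos: [0.4649, 0.1145, 0.0264]
ee_rot: [[-0.181, -0.983, -0.0], [-0.983, 0.181, -0.0], [0.0, 0.0, -1.0]]
wrist_force: [-0.1, -1.6, 0.4]
gripper_width: 0.007
gripper_force: 0.6
```

Emit:
drive_tool(steps=[0, 0, 0, -0.0035, 0, -0.0006, 0, 0, 0, 0, -0.0035, 0, -0.0006, 0, 0, 0, 0, -0.0035, 0, -0.0006, 0, 0, 0, 0, -0.0035, 0, -0.0006, 0, 0, 0, 0, -0.0035, 0, -0.0005, 0, 0, 0, 0, -0.0035, 0, -0.0005, 0, 0, 0, 0, -0.0035, 0, -0.0005, 0, 0, 0, 0, -0.0035, 0, -0.0006, 0, 0, 0, 0, -0.0035, 0, -0.0005, 0, 0, 0, 0, -0.0035, 0, -0.0006, 0])

```text
time_s: 10.77
tcp_pos: [0.4712, 0.1489, 0.032]
ee_rot: [[-0.181, -0.983, -0.0], [-0.983, 0.181, 0.0], [-0.0, 0.0, -1.0]]
wrist_force: [0.4, -1.4, 0.2]
gripper_width: 0.007
gripper_force: 0.6
```

```bash
python3 -c "from h import *;spool()"
```

```text
t 10.8167 spool x 0.05800000000000016 0.76 finger [20.1 -1.7] z 0.0322 F [ 0.7  0.6 -0.2]
```

Emit:
drive_tool(steps=[0, 0, 0, -0.0025, 0, -0.0004, 0, 0, 0, 0, -0.0025, 0, -0.0004, 0, 0, 0, 0, -0.0025, 0, -0.0004, 0, 0, 0, 0, -0.0025, 0, -0.0004, 0, 0, 0, 0, -0.0025, 0, -0.0004, 0, 0, 0, 0, -0.0025, 0, -0.0004, 0, 0, 0, 0, -0.0025, 0, -0.0004, 0, 0, 0, 0, -0.0025, 0, -0.0004, 0, 0, 0, 0, -0.002, 0, 0, 0, 0, 0, 0, -0.002, 0, 0, 0])

```text
time_s: 11.65
tcp_pos: [0.4756, 0.1724, 0.0352]
ee_rot: [[-0.181, -0.983, 0.0], [-0.983, 0.181, 0.0], [-0.0, -0.0, -1.0]]
wrist_force: [-0.3, -0.8, 0.2]
gripper_width: 0.007
gripper_force: 0.4
```

Emit:
drive_tool(steps=[0, 0, 0, -0.0015, 0, 0, 0, 0, 0, 0, -0.0015, 0, 0, 0, 0, 0, 0, -0.0015, 0, 0, 0, 0, 0, 0, -0.0015, 0, 0, 0, 0, 0, 0, -0.0015, 0, 0, 0, 0, 0, 0, -0.0015, 0, 0, 0, 0, 0, 0, -0.0015, 0, 0, 0, 0, 0, 0, -0.0015, 0, 0, 0, 0, 0, 0, -0.0015, 0, 0, 0, 0, 0, 0, -0.0015, 0, 0, 0])

```text
time_s: 12.48
tcp_pos: [0.4783, 0.1871, 0.0351]
ee_rot: [[-0.181, -0.983, 0.0], [-0.983, 0.181, 0.0], [-0.0, -0.0, -1.0]]
wrist_force: [-0.1, -0.3, -0.6]
gripper_width: 0.003
gripper_force: 0.0
```

```bash
python3 -c "from h import *;spool()"
```

```text
t 12.5333 spool x 0.1060000000000002 0.71 finger [58.3 -1.6] z 0.0352 F [ 0.2  0.7 -0.3]
```

Emit:
drive_tool(steps=[0, 0, 0, 0, 0, -0.01, 0, 0, 0, 0, 0, 0, -0.03, 0, 0, 0, 0, 0, 0, -0.03, 0, 0, 0, 0, 0, 0, -0.03, 0, 0, 0, 0, -0.0016, -0.032, 0, 0, 0, 0, 0, -0.0017, -0.0322, 0, 0, 0, 0, 0, -0.0017, -0.0322, 0, 0, 0, 0, 0, -0.0017, -0.032, 0, 0, 0, 0, 0, 0, 0, 0, 0])

```text
time_s: 13.28
tcp_pos: [0.6105, 0.1695, 0.1353]
ee_rot: [[-0.183, -0.983, 0.003], [-0.983, 0.183, 0.0], [-0.001, -0.003, -1.0]]
wrist_force: [0.9, 0.5, -0.3]
gripper_width: 0.006
gripper_force: 0.0
```

Run:
```python
from h import *
spool()
cv2.imwrite("pics/h.png",r.capture("scene"))
s=r.sense();print(tool(stand(Q,[.065,-.130,.024])),s["wrist_force"])
```

```text
t 13.3333 spool x 0.1060000000000002 0.7 finger [  63.6 -132. ] z 0.1349 F [-0.7 -0.3 -1.5]
[-0.00160006  0.00028018  0.11087021] [-0.17499997  0.14761134 -0.01740388]
```

Emit:
drive_tool(steps=[0, 0, 0, -0.0015, 0, 0.03, 0, 0, 0, 0, 0, 0, 0.03, 0, 0, 0, 0, 0, 0, 0.03, 0, 0, 0, 0, 0, 0, 0.02, 0, 0, 0, 0, 0, 0, 0, 0])

```text
time_s: 13.8
tcp_pos: [0.6014, 0.1704, 0.021]
ee_rot: [[-0.181, -0.983, -0.009], [-0.983, 0.181, -0.004], [0.006, 0.009, -1.0]]
wrist_force: [-0.9, 0.1, -0.7]
gripper_width: 0.002
gripper_force: 0.0
```

Emit:
drive_tool(steps=[0, 0, 0, 0, 0.003, 0, 0, 0, 0, 0, 0, 0.003, 0, 0, 0, 0, 0, 0, 0.003, 0, 0, 0, 0, 0, 0, 0.003, 0, 0, 0, 0, 0, 0, 0.003, 0, 0, 0, 0, 0, 0, 0.003, 0, 0, 0, 0, 0, 0, 0.003, 0, 0, 0, 0, 0, 0, 0.003, 0, 0, 0, 0, 0, 0, 0.003, 0, 0])

```text
time_s: 14.55
tcp_pos: [0.5801, 0.1769, 0.0258]
ee_rot: [[-0.181, -0.984, 0.002], [-0.984, 0.181, 0.001], [-0.001, -0.002, -1.0]]
wrist_force: [2.4, 0.2, 1.1]
gripper_width: 0.001
gripper_force: 1.0
```

Run:
```python
from h import *
spool()
```

```text
t 14.6 spool x 0.1060000000000002 0.71 finger [  65.9 -102.8] z 0.0257 F [0.8 0.1 0.9]
```

Emit:
drive_tool(steps=[0, 0, 0, 0, 0.003, 0, 0, 0, 0, 0, 0, 0.003, 0, 0, 0, 0, 0, 0, 0.003, 0, 0, 0, 0, 0, 0, 0.003, 0, 0, 0, 0, 0, 0, 0.003, 0, 0, 0, 0, 0, 0, 0.003, 0, 0])

```text
time_s: 15.1
tcp_pos: [0.5616, 0.1801, 0.0252]
ee_rot: [[-0.181, -0.984, 0.0], [-0.984, 0.181, 0.0], [-0.0, -0.0, -1.0]]
wrist_force: [1.6, 0.0, 2.6]
gripper_width: 0.003
gripper_force: 1.0
```

Emit:
drive_tool(steps=[0, 0, 0, 0, 0.0015, 0, 0, 0, 0, 0, 0, 0.0015, 0, 0])

```text
time_s: 15.27
tcp_pos: [0.5586, 0.1806, 0.0252]
ee_rot: [[-0.181, -0.984, 0.0], [-0.984, 0.181, 0.0], [-0.0, -0.0, -1.0]]
wrist_force: [0.9, 0.5, 1.7]
gripper_width: 0.006
gripper_force: 0.9
```

Emit:
drive_tool(steps=[0, 0, 0, 0, 0.0015, 0, 0, 0, 0, 0, 0, 0.0015, 0, 0])

```text
time_s: 15.43
tcp_pos: [0.5558, 0.1811, 0.0251]
ee_rot: [[-0.181, -0.983, 0.0], [-0.983, 0.181, 0.0], [-0.0, -0.0, -1.0]]
wrist_force: [2.4, 0.7, 1.6]
gripper_width: 0.006
gripper_force: 0.9
```

Run:
```python
from h import *
spool()
```

```text
t 15.4833 spool x 0.1060000000000002 0.71 finger [ 65.7 -78.5] z 0.0251 F [ 1.9 -0.1  0.8]
```

Emit:
drive_tool(steps=[0, 0, 0, 0, 0.001, 0, 0, 0, 0, 0, 0, 0.001, 0, 0, 0, 0, 0, 0, 0, 0, 0])

```text
time_s: 15.73
tcp_pos: [0.5536, 0.1813, 0.0251]
ee_rot: [[-0.181, -0.983, -0.0], [-0.983, 0.181, -0.0], [0.0, 0.0, -1.0]]
wrist_force: [1.4, 0.9, 1.5]
gripper_width: 0.001
gripper_force: 0.7
```

Emit:
drive_tool(steps=[0, 0, 0, 0, 0.001, 0, 0, 0, 0, 0, 0, 0.001, 0, 0, 0, 0, 0, 0, 0, 0, 0])

```text
time_s: 15.98
tcp_pos: [0.5526, 0.1817, 0.0252]
ee_rot: [[-0.181, -0.984, 0.001], [-0.984, 0.181, 0.0], [-0.0, -0.001, -1.0]]
wrist_force: [4.8, -0.6, -0.1]
gripper_width: 0.004
gripper_force: 2.2
```

Emit:
drive_tool(steps=[0, 0, 0, 0, 0.001, 0, 0, 0, 0, 0, 0, 0.001, 0, 0, 0, 0, 0, 0, 0, 0, 0])

```text
time_s: 16.23
tcp_pos: [0.5525, 0.1819, 0.0254]
ee_rot: [[-0.18, -0.984, 0.005], [-0.984, 0.18, 0.001], [-0.001, -0.004, -1.0]]
wrist_force: [9.2, -3.8, -3.7]
gripper_width: 0.004
gripper_force: 4.7
```

Emit:
drive_tool(steps=[0, 0, 0, 0, -0.005, 0, 0, 0, 0, 0, 0, -0.01, 0, 0, 0, 0, 0, 0, -0.02, 0, 0, 0, 0, 0, 0, 0, -0.03, 0, 0, 0, 0, 0, 0, -0.04, 0, 0, 0, 0, 0, 0, -0.04, 0, 0, 0, 0, 0, 0, 0, 0])

```text
time_s: 16.82
tcp_pos: [0.589, 0.1773, 0.1437]
ee_rot: [[-0.179, -0.984, 0.013], [-0.984, 0.179, 0.005], [-0.007, -0.012, -1.0]]
wrist_force: [1.0, 0.4, 1.7]
gripper_width: 0.007
gripper_force: 0.0
```

Run:
```python
from h import *
spool()
a=r.capture("scene")[150:240,180:300];b=r.capture("top")[155:245,175:295]
cv2.imwrite("pics/i.png",np.uint8(255*(np.hstack([cv2.resize(k,(400,300),interpolation=cv2.INTER_CUBIC) for k in(a,b)])/255.)**.6))
```

```text
t 16.8667 spool x 0.1060000000000002 0.71 finger [  67.  -110.1] z 0.1399 F [-0.9 -0.7 -1.3]
```

View pics/i.png

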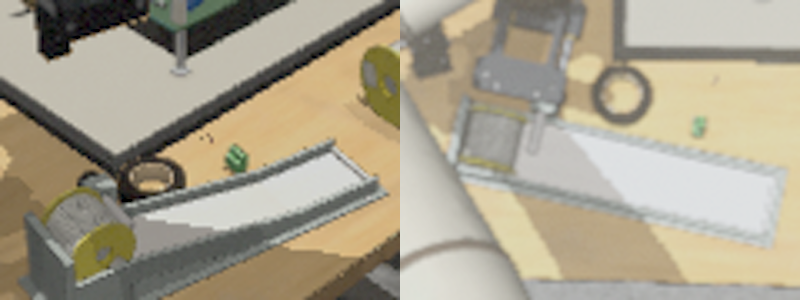

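The spool is in the seat against the plate (scene crop (90,235)). The keeper rod crosses the ramp behind it, with its nose at about (533,150) in the top crop. The tape roll and green terminal haven't moved, and the gripper is clear, so I'm handing in.

```bash
python3 -c "from station import r;print(r.finish_job())"
```

```text
the job is handed in; nothing more can be done
None
```

The job is handed in, with no verdict shown: the spool sits in the seat against the stop plate, the keeper is pushed in until it stopped, and none of the three bystanders was touched, all in about 17 s of robot time.

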